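Level the counter shelf

ROBOT

A 6-joint arm with a two-finger parallel gripper is mounted at the origin on the work surface. World frame = base frame: x ahead of the robot, y to its left, z up, the work surface at z = 0. Lengths are in m, angles in degrees, forces in N, time in s.
With the tool pointing down it reaches from about 0.275 to 0.975 m from the base axis. Payload 8.4 kg.
Tool frame: the origin (TCP) lies between the finger pads; the fingertips stand 8 mm ahead of it and the grasp point (between the pads) lies 11 mm behind it; z points along the fingers, y is the direction in which the jaws open and shut (so a half turn about z gives the same grasp; the last joint's range is limited). The gripper opens to 92 mm and grips with 3 to 60 N. Pads are 20 mm wide; open, the fingers measure 128 mm over their backs; the gripper's body (75 mm by 189 mm) begins 69 mm behind the grasp point.
Start: joints at [-63.679, 20.225, 93.587, -0, 66.188, -0.138], TCP at [0.278, -0.56, 0.186] pointing down, gripper open.
Joint ranges: [-150.9, 150.9], [-52.94, 120.26], [3.33, 152.33], [-74.26, 254.26], [0, 154.13], [-172.89, 172.89]. Speed limits (degrees/s): [127.2, 127.2, 159.86, 180, 180, 180].

INTERFACE

Orientations are given as a 3x3 rotation matrix whose columns are the frame's x, y, z axes.
In Python, from workcell import robot, optics, nets gives the robot as it stands.
- The arm moves only by the tool arm_command, never from a script. Its arguments are lists of equal length, an entry for each row: "translation": the shift along the tool's x, y, z in units of 40 mm (1.0 is 40 mm), a list of three; "roll": the turn about the tool's z in units of 5 degrees (1.0 is 5 degrees); "claw": the finger opening in mm, from 0 to 91.9. A call has 1 to 10 rows; each row shifts and turns the pose as measured when the row begins, along the tool's axes as they then stand; what a row does not reach is not made up. A row lasts 1/8 s, in which the tool goes at most 62.5 mm and 10.7 degrees, less where a joint would pass 70% of its speed; a pose out of reach is approached as far as the arm can. A call is refused whole if a number of a shift passes 1 or a number of a turn 1, either way. A call with a gripper value outside its range is refused whole. The fingers move at their own pace and stop on an object; "force" is the grip in N (left out, the last holds). Time passes only in rows, so rows that do not move let the fingers close. It gives the time, the measured TCP pose, the force and the opening at its end, in the units of the state.
- robot.sense(): the state, without advancing time (a new reading comes with each control period).
- optics.camera(name): name is "scene" or "top" or "wrist"; returns a dict with "color" (400x640x3 uint8, red, green, blue), "K" (3x3 intrinsics, pixels), "k1" (the pictures are not rectified: a ray, as slopes to the right and down, at radius r is drawn at 1 + k1 r^2 times it, then the intrinsics apply), "cam_to_world" (4x4, takes a point from camera to world coordinates). Camera axes: x right, y down, z forward; pixel columns grow to the right and rows downward; lengths in m; the calibration is good to about 2 mm. A picture is of the moment at which its call begins. There is no depth.
- robot.finish_job(): hands the job in, once; it reports no verdict.
Trained networks look in the newest picture that a camera, given by its name, has taken for a name from the list of things; names that differ only in an ending like _2 or _b are one class to them, and where a whole thing is asked for, a point or a joint stands for the part that bears it (a point fixed in the world has none). Each returns a list of dicts, best first, with "score" (0 to 1); they miss things now and then, are a little off and sometimes report something else, mostly with a low value. They report only what shows in the picture. A call takes as long as a camera call. They do not tell look-alikes from the thing itself.
- nets.find_in(camera, thing): "extent" ([left, top, right, bottom] in pixels, round what is visible of it).
- nets.cut_out(camera, thing): "mask" (400x640 bool, what is visible of it) and "extent" ([left, top, right, bottom] in pixels, round what is visible of it).
- nets.mark_of(camera, thing): "point" ([column, row] in pixels: a listed point, or the origin of a listed thing).
The state is a dict: "time": time; "joint_positions": joint angles; "qd": joint speeds; "effort": joint torques, N m; "position": TCP position; "tcp_rot": TCP orientation; "force": force on the tool from outside, world axes, zero at the start; "moment": the same for the moment, N m; "finger_gap": finger opening in m.
Only numpy, scipy, OpenCV 4.12 (cv2) and the standard library are available. Lean on these libraries where they do the work, as an engineer would, in place of code of your own. Each camera call takes 0.05 s, during which the arm holds its last target. There are 200 camera calls.

TASK

Level the small green shelf on the shop counter: slide the spirit level on its narrow edge down into the slotted holder on the shelf, then turn the black levelling foot until, with the level pressed firmly down on the shelf against the holder's spring, the bubble sits centred between its two lines. The reading counts only while the level is pressed, so press, look, adjust the foot and press again as needed; finish while still pressing the level down with the bubble centred, and do not let go. Leave the other goods on the counter where they are.

Things in the scene. Friction and masses are not known exactly. Their poses are not given: they have to be found in the camera images.
- level: Spirit level: loose aluminium bar with black end caps, 200 long (x), 24 thick (y), 50 tall (z), 0.3 kg, standing on its narrow base. Origin: centre of its underside. Mid-top is a green vial with a pale bubble 14 long between two black lines 10.5 either side of the middle. Pick it from above across the 24 mm, at the middle. Either end may face the foot.
- level_end_a (a point): Centre of the lower edge of the level's +x end (100 mm from its origin along +x, at its underside).
- level_end_b (a point): Centre of the lower edge of the level's -x end.
- bubble (a joint): Bubble's place along the level's x axis in m: 0 = centred between the lines, positive = towards the level's +x end, limits +-0.021. It drifts to the higher end, about 0.7 mm for each mrad of slope, and takes about 1.5 s to settle.
- holder (a point): Holder's middle, on the shelf floor (80 above the counter) where the level's underside rests. y: along the slot, away from the foot; z: up; x: across, to a row of packs at 87 to 119, 36 tall. Slot 28 wide, 208 long (2 and 4 play a side), in two steel clips 31 tall, flared over the top 10 to a mouth 41 wide (48 outside), only at the ends (68 to 109 from the middle): middle free for fingers.
- spring_end (a point): On the slot's floor, 85 from the holder's middle along +y (far from the foot). A steel plunger here, 16 across, stands 2 above the floor and lifts this end of the level by a 3 N spring, sending the bubble about 8 mm this way, until the level is pressed: 5 to 12 N straight down on the level's top above this point beds it flat.
- foot (a joint): Levelling foot's angle in rad, -1.7 to 1.7, growing clockwise seen from above. Clockwise raises the foot end: 1 rad tilts the shelf 12 mrad and moves the bubble about 8.4 mm towards the foot. It starts low and needs some 0.6 to 2.0 rad clockwise; the counter's lean varies, so no fixed angle is level. It stays where left (friction 0.15 N m).
- foot_grip (a point): On the foot's vertical axis, in its grip bar, 12 below the bar's top, 132 above the counter, 205 from the holder's middle towards holder -y. The black bar is 52 long, 16 thick, 34 tall, on a disc 56 across whose top is 22 below this point. This point's x axis lies along the bar and turns with it; pinch the bar across its 16 mm.
- jar: Amber jar, 64 across, 90 tall; bystander.
- can: Can, 66 across, 85 tall; bystander.
- carton: Cardboard carton 50 x 80 x 40; bystander.
- mug: White mug, 76 across, 85 tall; bystander.
- calculator: Grey calculator-sized flat case 110 x 75 x 16; bystander.
- soap: Paper-wrapped pack 50 x 80 x 30; bystander.
- tape: Roll of clear tape, 90 across, 24 tall; bystander.
Mind the look-alikes: they are no part of the job. There is more than one size of the level; the one meant has the size given above.

How it is judged:
By the outcome, as a careful person would: the job done as asked, in the order asked, and still so for the second after the job is handed in, while the arm keeps its last pose, push and grip.
It also fails if it takes over 72 s, if anything falls off the work surface, if the arm or the gripper's body presses on something with over 40 N, if the wrist force passes 120 N, or if a joint passes its speed limit or range.

## Working session

There is one attempt and no reset: what is moved stays moved. The work goes in short steps, Python scripts to look and compute and a tool call to move; the robot and the scene stay as the last step left them, time stands still between calls to the robot, and variables do not carry over. Pictures are saved under pics/ and viewed, about 8 in all and at most 12, crops included, and the job is handed in when it is done.

Besides the shell and the picture viewer there is one more tool, called after "Request:" as name(argument=value, ...), one argument or row to a line, values as JSON. arm_command: Moves the arm, as the interface text tells. Its arguments: {"type":"object","properties":{"translation":{"type":"array","items":{"type":"array","items":{"type":"number"}}},"roll":{"type":"array","items":{"type":"number"}},"claw":{"type":"array","items":{"type":"number"}},"force":{"type":"number"}},"required":["translation","roll","claw"]}

```bash
mkdir -p pics; cat > h.py <<'E'
import numpy as np, cv2
from workcell import robot, optics, nets
def snap(n,f=None):
    c=optics.camera(n)
    if f: cv2.imwrite('pics/'+f,c['color'][:,:,::-1])
    return c
def ray(c,p):
    K=c['K'];d=np.array([(p[0]-K[0,2])/K[0,0],(p[1]-K[1,2])/K[1,1]])
    u=d.copy()
    for _ in range(20): u=d/(1+c['k1']*(u@u))
    T=np.array(c['cam_to_world']);return T[:3,3],T[:3,:3]@np.array([u[0],u[1],1])
def at(c,p,z):
    o,d=ray(c,p);return o+d*(z-o[2])/d[2]
def proj(c,P):
    T=np.array(c['cam_to_world']);q=T[:3,:3].T@(np.array(P)-T[:3,3]);u=q[:2]/q[2];u=u*(1+c['k1']*(u@u))
    return np.array([c['K'][0,0]*u[0]+c['K'][0,2],c['K'][1,1]*u[1]+c['K'][1,2]])
E
python3 - <<'E'
from h import *
a=snap('scene','s.png');b=snap('top','t.png')
np.set_printoptions(precision=3,suppress=True)
for n,c in(('top',b),('scene',a)):
    print(n,np.array(c['cam_to_world'])[:3])
    for t in ['level','foot']:
        for r in nets.find_in(n,t)[:4]: print(t,'box',np.round(r['extent']),round(r['score'],2))
    for t,z in [('level',0),('level_end_a',0),('holder',.08),('spring_end',.08),('foot_grip',.132)]:
        for r in nets.mark_of(n,t)[:4]: print(t,np.round(r['point'],1),round(r['score'],2),at(c,r['point'],z))
print(robot.sense()['tcp_rot'],robot.sense()['time'])
E
```

```text
top [[-0.009 -0.999  0.045  0.475]
 [-1.     0.009  0.02   0.037]
 [-0.02  -0.044 -0.999  1.454]]
level box [255. 177. 277. 245.] 0.94
level box [242. 256. 261. 298.] 0.59
foot box [428. 184. 448. 204.] 0.57
level [272.4 208.9] 0.8 [0.493 0.237 0.   ]
level [253.6 275.3] 0.5 [0.289 0.296 0.   ]
level_end_a [271.8 176.7] 0.86 [0.593 0.238 0.   ]
level_end_a [267.4 238.5] 0.84 [0.402 0.253 0.   ]
level_end_a [258.2 297.1] 0.71 [0.221 0.282 0.   ]
level_end_a [243.9 256.7] 0.54 [0.346 0.326 0.   ]
holder [361.2 193.6] 0.58 [ 0.534 -0.034  0.08 ]
spring_end [334.1 194.8] 0.66 [0.532 0.045 0.08 ]
spring_end [390.2 245.1] 0.61 [ 0.384 -0.116  0.08 ]
foot_grip [432.5 197.3] 0.62 [ 0.52  -0.231  0.132]
foot_grip [265.6 241.1] 0.26 [0.401 0.238 0.132]
scene [[-0.791  0.413 -0.452  1.214]
 [ 0.612  0.547 -0.571  0.91 ]
 [ 0.011 -0.728 -0.685  1.138]]
level box [417. 223. 438. 260.] 0.6
level box [336. 240. 400. 279.] 0.55
foot box [330. 301. 366. 343.] 0.34
level [370.  263.3] 0.77 [0.486 0.256 0.   ]
level [427.5 239.1] 0.7 [0.271 0.293 0.   ]
level [340.4 275.6] 0.51 [0.588 0.238 0.   ]
level_end_a [432.4 228.6] 0.81 [0.223 0.27  0.   ]
level_end_a [416.5 257.6] 0.81 [0.356 0.326 0.   ]
level_end_a [341.  274.5] 0.79 [0.584 0.236 0.   ]
level_end_a [394.8 254.4] 0.67 [0.4   0.276 0.   ]
holder [303.1 194.2] 0.91 [ 0.513 -0.048  0.08 ]
holder [310.7 163.3] 0.71 [ 0.395 -0.163  0.08 ]
spring_end [314.1 212. ] 0.71 [0.536 0.04  0.08 ]
foot_grip [263.3 155.5] 0.6 [ 0.538 -0.241  0.132]
[[ 0.895  0.446 -0.   ]
 [ 0.446 -0.895 -0.   ]
 [-0.     0.    -1.   ]] 0.8
```

View pics/t.png

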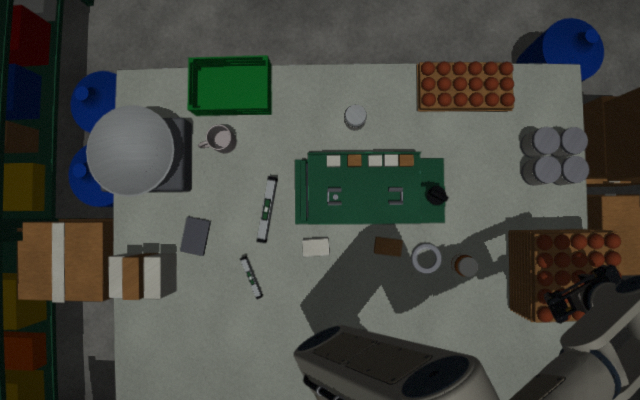

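View pics/s.png

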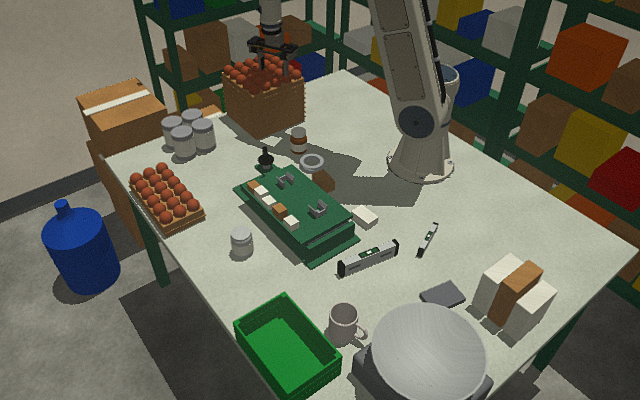

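Top view: the candidates are a long level at (268,209), about 68 px or 200 mm, and a short one at (251,276), about 45 px or 130 mm. The long one is the one described. The holder clips are at (335,196) and (396,195), and the foot is at (434,193). Next is one close crop and a refined measurement.

```bash
python3 - <<'E'
from h import *
np.set_printoptions(precision=4,suppress=True)
b=snap('top');im=b['color'][140:310,230:460,::-1]
cv2.imwrite('pics/c1.png',cv2.resize(im,None,fx=3.4,fy=3.4,interpolation=cv2.INTER_CUBIC))
for r in nets.cut_out('top','level')[:2]:
    y,x=np.nonzero(r['mask']);(cx,cy),wh,an=cv2.minAreaRect(np.c_[x,y].astype(np.float32))
    bp=cv2.boxPoints(((cx,cy),wh,an));P=np.array([at(b,p,.05) for p in bp])
    print(r['score'],at(b,(cx,cy),.05),np.linalg.norm(P-np.roll(P,1,0),axis=1),P[:,:2].tolist())
print(np.array([at(b,p,.111) for p in [(335,196),(396,195)]]), at(b,(434,193),.144))
for P in [(0.5,.2,.05)]: print(proj(b,P))
print(robot.sense()['position'],robot.sense()['force'])
E
```

```text
0.69 [0.4909 0.2471 0.05  ] [0.0317 0.2006 0.0318 0.2003] [[0.39538336395590473, 0.2811458977932669], [0.5925599781475432, 0.24434682708113314], [0.586549600879421, 0.2131206779973106], [0.3896264134590885, 0.2500042604714625]]
0.62 [0.2912 0.2959 0.05  ] [0.131  0.0211 0.1309 0.021 ] [[0.3477557969159918, 0.3308202795819995], [0.3557435071670154, 0.31128692612241005], [0.23475715690504467, 0.2612993979825621], [0.22670726739001146, 0.2807483827644621]]
[[ 0.527   0.0424  0.111 ]
 [ 0.5282 -0.1311  0.111 ]] [ 0.5315 -0.233   0.144 ]
[282.3232 206.3283]
[ 0.2785 -0.5595  0.1864] [ 0.4587 -0.1734  0.1342]
```

View pics/c1.png

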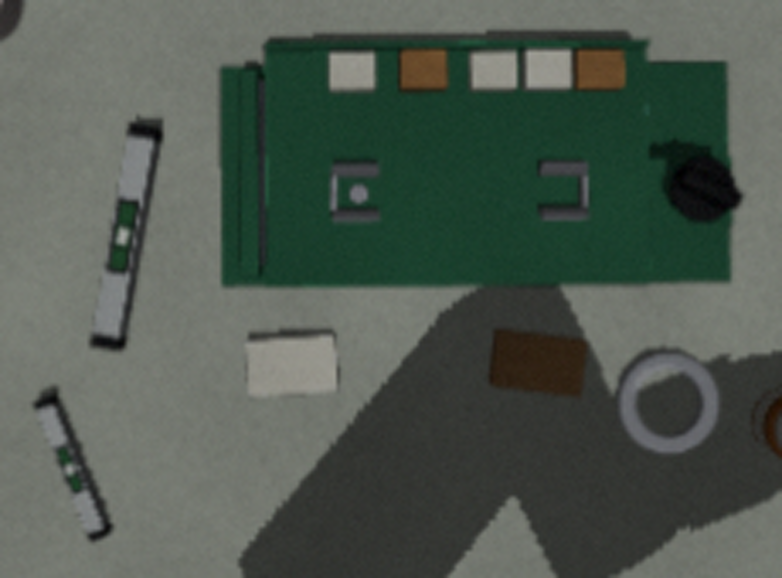

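The crop confirms the choice: the long level is at crop (122,237), with the vial mid-top. The clips are at crop (355,191) and (565,190), and the spring plunger is in the left clip. The foot bar is at crop (703,188). I'll lift and travel.

Request:
arm_command(
  translation=[
    [0,0,-1],
    [0,0,-1],
    [0,0,-1],
    [0,0,-1],
    [0.8,-0.9,-0.5],
    [0.8,-0.9,0],
    [0.8,-0.9,0],
    [0.8,-0.9,0],
    [0.8,-0.9,0],
    [0.8,-0.9,0],
  ],
  roll=[0,0,0,0,0,0,0,0,0,0],
  claw=[70,70,70,70,70,70,70,70,70,70],
)

```text
time: 2.15
position: [0.3553, -0.275, 0.3722]
tcp_rot: [[0.897, 0.441, 0.002], [0.441, -0.897, 0.0], [0.002, 0.001, -1.0]]
force: [1.3, 0.2, 0.2]
finger_gap: 0.0698
```

Request:
arm_command(
  translation=[
    [0.8,-0.9,0],
    [0.8,-0.9,0],
    [0.8,-0.9,0],
    [0.8,-0.9,0],
    [0.8,-0.9,0],
    [0.8,-0.9,0],
    [0.8,-0.9,0],
    [0,0,0],
    [0,0,0],
    [0,0,0],
  ],
  roll=[0,0,0,0,0,0,0,1,1,1],
  claw=[70,70,70,70,70,70,70,70,70,70],
)

```text
time: 3.4
position: [0.4467, 0.065, 0.3741]
tcp_rot: [[0.981, 0.192, 0.007], [0.192, -0.981, -0.0], [0.007, 0.002, -1.0]]
force: [0.6, 0.1, 0.1]
finger_gap: 0.07
```

Request:
arm_command(
  translation=[
    [0,0,0],
    [0,0,0],
    [0,0,0],
    [0,0,0],
    [0,0,0],
  ],
  roll=[1,1,1,1,0.4],
  claw=[70,70,70,70,70],
)

```text
time: 4.03
position: [0.4463, 0.0652, 0.3745]
tcp_rot: [[0.979, -0.203, 0.008], [-0.203, -0.979, -0.0], [0.008, -0.001, -1.0]]
force: [1.3, 0.8, 0.7]
finger_gap: 0.07
```

```bash
python3 - <<'E'
from h import *
np.set_printoptions(precision=4,suppress=True)
s=robot.sense();print(s['time'],s['position'],s['tcp_rot'],s['joint_positions'],s['force'])
w=snap('wrist','w1.png');print(np.array(w['cam_to_world']))
for r in nets.cut_out('wrist','level')[:2]:
    y,x=np.nonzero(r['mask']);(cx,cy),wh,an=cv2.minAreaRect(np.c_[x,y].astype(np.float32))
    bp=cv2.boxPoints(((cx,cy),wh,an));P=np.array([at(w,p,.05) for p in bp])
    print(r['score'],at(w,(cx,cy),.05),bp.tolist(),P[:,:2].tolist())
for t in ['level_end_a','level','bubble']:
  for r in nets.mark_of('wrist',t)[:2]: print(t,r['score'],r['point'],at(w,r['point'],.05 if t=='bubble' else 0))
E
```

```text
4.025 [0.4463 0.0652 0.3745] [[ 0.9792 -0.2029  0.0083]
 [-0.2029 -0.9792 -0.0003]
 [ 0.0081 -0.0014 -1.    ]] [  8.195   -4.0392  98.7193  -0.0838  84.8542 109.9081] [1.2808 0.7799 0.7042]
[[-0.2027 -0.9416 -0.2688  0.5229]
 [-0.9792  0.1946  0.0568  0.0491]
 [-0.0012  0.2747 -0.9615  0.5718]
 [ 0.      0.      0.      1.    ]]
0.93 [0.498  0.2399 0.05  ] [[191.3972625732422, 90.27398681640625], [215.65480041503906, 87.72055053710938], [228.44932556152344, 209.26849365234375], [204.19178771972656, 211.82192993164062]] [[0.5932275056014709, 0.241760859943754], [0.5887190421692753, 0.2033129295325977], [0.393869738877805, 0.23847572948136989], [0.3979252408634275, 0.28105583814201435]]
0.93 [0.3319 0.299  0.05  ] [[188.65576171875, 240.78688049316406], [201.541015625, 230.04917907714844], [222.9344482421875, 255.72129821777344], [210.0491943359375, 266.458984375]] [[0.35181161723305954, 0.32480506531374237], [0.36670080544485717, 0.2958471832218309], [0.311831108201418, 0.27296080825785835], [0.29592810615467763, 0.3023128783193963]]
level_end_a 0.88 [210.9, 93.3] [0.588  0.2287 0.    ]
level_end_a 0.61 [220.9, 201.1] [0.3998 0.266  0.    ]
level 0.66 [220.4, 262.4] [0.2787 0.3036 0.    ]
level 0.65 [211.8, 151.5] [0.492  0.2558 0.    ]Traceback (most recent call last):
  File "<stdin>", line 10, in <module>
ValueError: it knows: calculator, can, carton, foot_grip, holder, jar, level, level_end, mug, soap, spring_end, tape
```

View pics/w1.png

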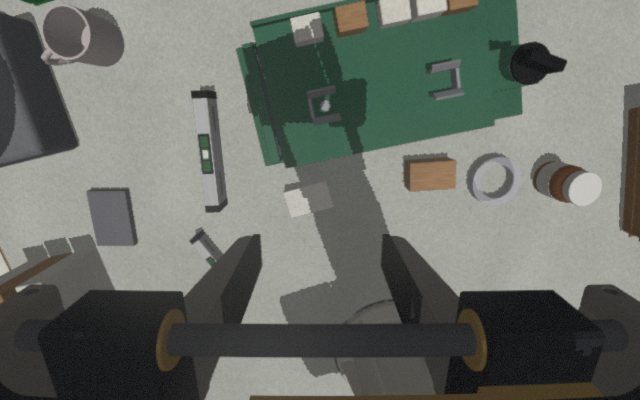

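The wrist picture shows the long level with its vial at (205,155), consistent with the top view: centre about (0.493, 0.250), axis about −11°. I'll move above it.

Request:
arm_command(
  translation=[
    [0.05,-0.95,0.2],
    [0.05,-0.95,0.5],
    [0.05,-0.95,0.5],
    [0.05,-0.95,0.5],
    [0,-0.95,0.5],
    [0,-0.2,0.8],
    [0,0,0.8],
    [0,0,0.8],
    [0,0,0.4],
    [0,0,0],
  ],
  roll=[0,0,0,0,0,0,0,0,-0.1,0],
  claw=[70,70,70,70,70,70,70,70,70,70],
)

```text
time: 5.48
position: [0.4986, 0.2647, 0.1701]
tcp_rot: [[0.983, -0.183, 0.012], [-0.183, -0.983, 0.0], [0.012, -0.002, -1.0]]
force: [-1.0, -0.2, 1.0]
finger_gap: 0.0702
```

```bash
python3 - <<'E'
from h import *
np.set_printoptions(precision=4,suppress=True)
s=robot.sense();print(s['time'],s['position'],s['tcp_rot'][0],s['joint_positions'],s['force'])
w=snap('wrist','w2.png');np.save('w2.npy',w,allow_pickle=True)
for r in nets.cut_out('wrist','level')[:2]:
    y,x=np.nonzero(r['mask']);(cx,cy),wh,an=cv2.minAreaRect(np.c_[x,y].astype(np.float32))
    bp=cv2.boxPoints(((cx,cy),wh,an));P=np.array([at(w,p,.05) for p in bp])
    print(r['score'],at(w,(cx,cy),.05),bp.tolist(),P[:,:2].tolist())
im=w['color'].copy()
for P in [(.493,.25,.05)]+[(.493+.1*k*np.cos(a)-m*.012*np.sin(a),.25+.1*k*np.sin(a)+m*.012*np.cos(a),.05) for a in [-np.radians(10.9)] for k in(-1,1) for m in(-1,1)]:
    cv2.circle(im,tuple(int(v) for v in proj(w,P)),3,(255,0,0),-1)
cv2.imwrite('pics/w2.png',im[:,:,::-1])
E
```

```text
5.475 [0.4986 0.2647 0.1701] [ 0.983  -0.183   0.0124] [ 28.0314  15.4521 102.5702  -0.3724  61.346  128.7511] [-0.9653 -0.2311  0.9613]
0.95 [0.5008 0.2491 0.05  ] [[322.73248291015625, 278.9742736816406], [324.22198486328125, 89.8049087524414], [349.11810302734375, 90.00094604492188], [347.62860107421875, 279.1703186035156]] [[0.3976771028564077, 0.28172731529966655], [0.5931157705295435, 0.24424356869038], [0.588674563327448, 0.22116317355371484], [0.3923881319487758, 0.25459399082966455]]
0.74 [0.3155 0.2963 0.05  ] [[282.75518798828125, 307.8470458984375], [301.26019287109375, 293.67303466796875], [363.6259765625, 375.09503173828125], [345.1209716796875, 389.26904296875]] [[0.3694181651057572, 0.33348632436323367], [0.38376864408392986, 0.3089041724735583], [0.25677148288575746, 0.25624752691836067], [0.23876402256093782, 0.28235204171686223]]
```

View pics/w2.png

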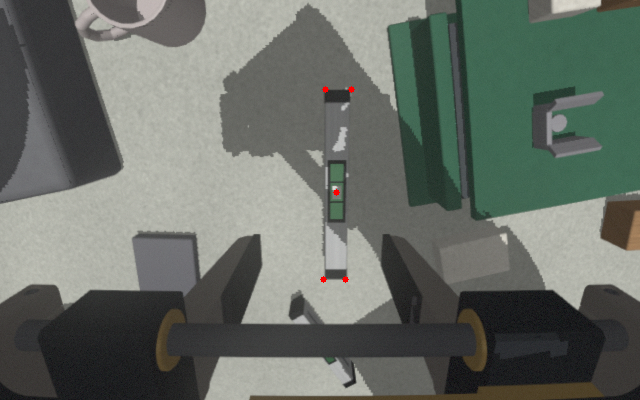

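The projected model corners sit right on the level, with its centre at (336,192). I'll descend and grip.

Request:
arm_command(
  translation=[
    [-0.11,0.4,0.2],
    [0,0,0.8],
    [0,0,0.8],
    [0,0,0.8],
    [0,0,0.7],
    [0,0,0.1],
    [0,0,0],
  ],
  roll=[0,0,0,0,0,0,0],
  claw=[70,70,70,70,70,70,70],
)

```text
time: 6.45
position: [0.4968, 0.2469, 0.0383]
tcp_rot: [[0.983, -0.184, 0.025], [-0.184, -0.983, 0.005], [0.023, -0.01, -1.0]]
force: [-0.2, 0.2, 0.6]
finger_gap: 0.0702
```

Request:
arm_command(
  translation=[
    [-0.1,-0.06,0.2],
    [0,0,0],
    [0,0,0],
    [0,0,0],
    [0,0,0],
    [0,0,0],
    [0,0,0],
    [0,0,0],
  ],
  roll=[0,0,0,0,0,0,0,0],
  claw=[70,70,20,20,20,20,20,20],
  force=25,
)

```text
time: 7.45
position: [0.4952, 0.2512, 0.0329]
tcp_rot: [[0.983, -0.184, 0.029], [-0.184, -0.983, 0.008], [0.027, -0.013, -1.0]]
force: [0.3, 0.2, 0.3]
finger_gap: 0.0201
```

The gap of 20.1 mm is under the 24 mm bar, so I need to look.

```bash
python3 - <<'E'
from h import *
np.set_printoptions(precision=4,suppress=True)
s=robot.sense();print(s['time'],s['position'],s['force'],s['finger_gap'])
w=snap('wrist');b=snap('top');a=snap('scene')
A=cv2.resize(w['color'],(480,300));B=cv2.resize(a['color'][200:300,300:460],(480,300),interpolation=cv2.INTER_CUBIC)
cv2.imwrite('pics/g.png',np.vstack([A,B])[:,:,::-1])
E
```

```text
7.45 [0.4952 0.2512 0.0329] [0.3154 0.2496 0.3217] 0.020139223200312056
```

View pics/g.png

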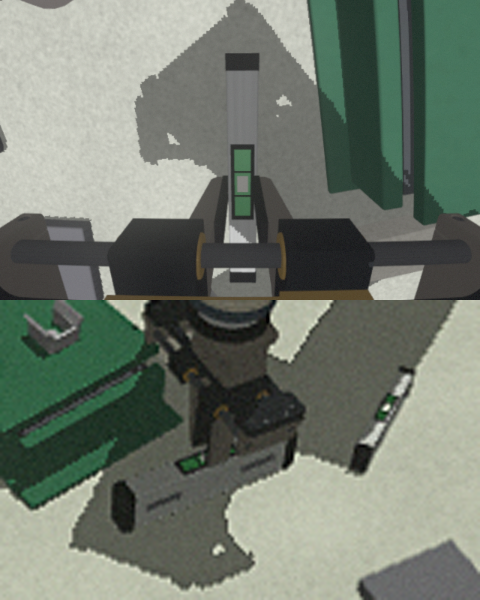

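The level is between the fingers in both views: wrist vial at (242,185), with the fingers either side of it. I'll command the claw further closed to confirm the hold.

Request:
arm_command(
  translation=[
    [0,0,0],
    [0,0,0],
    [0,0,0],
    [0,0,0],
  ],
  roll=[0,0,0,0],
  claw=[10,10,10,10],
  force=30,
)

```text
time: 8.1
position: [0.4952, 0.2511, 0.0329]
tcp_rot: [[0.982, -0.184, 0.029], [-0.184, -0.983, 0.008], [0.027, -0.013, -1.0]]
force: [0.2, 0.4, -0.2]
finger_gap: 0.0097
```

```bash
python3 - <<'E'
from h import *
np.set_printoptions(precision=4,suppress=True)
s=robot.sense();print(s['finger_gap'],s['position']);R=np.array(s['tcp_rot']);p=np.array(s['position'])
w=snap('wrist');a=snap('scene')
out=[]
for c,(x0,y0,x1,y1) in ((w,(160,130,480,390)),(a,(330,210,420,283))):
    k=700/(x1-x0)
    im=cv2.resize(c['color'][y0:y1,x0:x1],(700,int(k*(y1-y0))),interpolation=cv2.INTER_CUBIC)
    def dot(P,col):
        q=(proj(c,P)-[x0,y0])*k;cv2.circle(im,tuple(int(v) for v in q),4,col,-1)
    for g in(-1,1):
        dot(p+R@[0,g*.005,.008],(255,0,0));dot(p+R@[0,g*.005,-.011],(255,255,0))
    an=-np.radians(10.9)
    for k2 in(-1,0,1):
        for m in(-1,1):
            dot((.493+.1*k2*np.cos(an)-m*.012*np.sin(an),.25+.1*k2*np.sin(an)+m*.012*np.cos(an),.05),(0,0,255))
    out.append(cv2.resize(im,(400,300 if c is w else 300)))
cv2.imwrite('pics/g2.png',cv2.resize(np.hstack(out),(800,300))[:,:,::-1])
E
```

```text
0.009674170675593296 [0.4952 0.2511 0.0329]
```

View pics/g2.png

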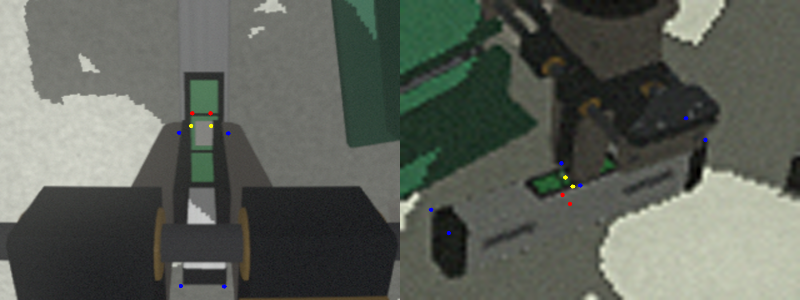

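The pictures suggest the fingertips sit on or above the level's top rather than around it, since the side face is unobscured in the scene view at (590,180). I'll probe gently downwards to find out.

Request:
arm_command(
  translation=[
    [0,0,0.05],
    [0,0,0.05],
    [0,0,0],
  ],
  roll=[0,0,0],
  claw=[10,10,10],
)

```text
time: 8.57
position: [0.4953, 0.2512, 0.0286]
tcp_rot: [[0.983, -0.184, 0.029], [-0.184, -0.983, 0.008], [0.027, -0.013, -1.0]]
force: [-0.6, -0.4, 0.7]
finger_gap: 0.01
```

```bash
python3 - <<'E'
from h import *
np.set_printoptions(precision=4,suppress=True)
s=robot.sense();R=np.array(s['tcp_rot']);p=np.array(s['position'])
print(s['joint_positions'])
w=snap('wrist');a=snap('scene')
T=np.array(w['cam_to_world']);print('cam in tool',R.T@(T[:3,3]-p),'\n',R.T@T[:3,:3],w['K'][0,0],a['K'][0,0])
for P in [(.493+.1*k*np.cos(an),.25+.1*k*np.sin(an),.05) for an in[-np.radians(10.9)] for k in(-1,0,1)]: print('lvl',proj(w,P),proj(a,P))
for r in nets.cut_out('wrist','level')[:1]: print(r['extent'])
I=w['color'][50:400,200:440];J=a['color'][225:285,330:410]
out=np.hstack([cv2.resize(I,(411,600),interpolation=cv2.INTER_CUBIC),cv2.copyMakeBorder(cv2.resize(J,(389,292),interpolation=cv2.INTER_CUBIC),0,308,0,0,0)])
cv2.imwrite('pics/g3.png',out[:,:,::-1])
E
```

```text
[ 26.9941  24.8751 110.5978  -0.5467  42.8391 127.9957]
cam in tool [ 0.0798  0.     -0.1967] 
 [[ 0.0001 -0.9592 -0.2826]
 [ 1.      0.      0.0003]
 [-0.0002 -0.2826  0.9592]] 320.31827897286774 487.9369632662907
lvl [322.008 382.866] [396.5739 241.3643]
lvl [323.064 248.197] [368.464  252.3301]
lvl [324.4078  69.3526] [338.9593 263.8033]
[300.0, 70.4, 345.3, 382.3]
```

View pics/g3.png

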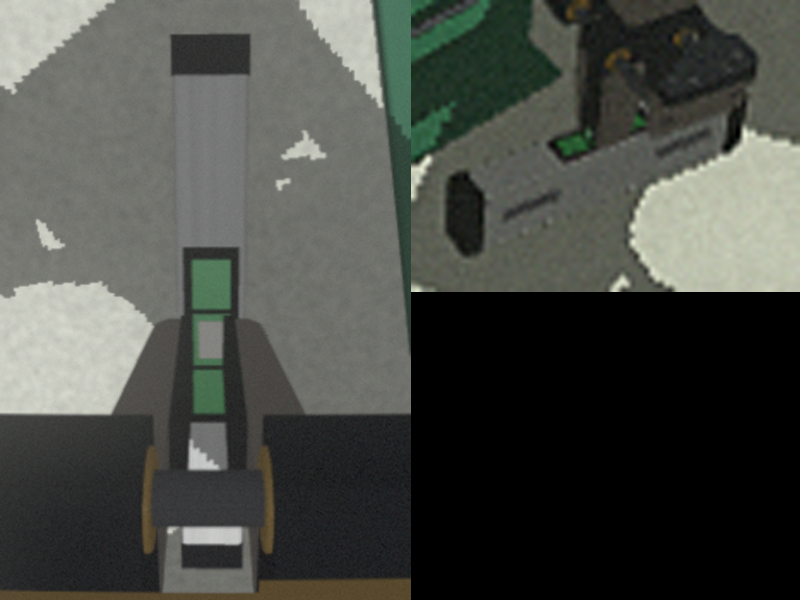

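The wrist prediction for the level (rows 69–383) matches the mask, so the pose is right. The visible fingertips project about 30 mm further back than stated. I'll touch the level's top in small steps to fix the true tip height.

Request:
arm_command(
  translation=[
    [0,0,0.04],
    [0,0,0.04],
    [0,0,0],
  ],
  roll=[0,0,0],
  claw=[10,10,10],
)

```text
time: 9.1
position: [0.4955, 0.2513, 0.0254]
tcp_rot: [[0.982, -0.184, 0.03], [-0.184, -0.983, 0.008], [0.028, -0.013, -1.0]]
force: [0.6, -0.4, -0.5]
finger_gap: 0.0103
```

Request:
arm_command(
  translation=[
    [0,0,0.04],
    [0,0,0.04],
    [0,0,0],
  ],
  roll=[0,0,0],
  claw=[10,10,10],
)

```text
time: 9.48
position: [0.4957, 0.2514, 0.0225]
tcp_rot: [[0.982, -0.184, 0.03], [-0.184, -0.983, 0.008], [0.028, -0.013, -1.0]]
force: [-1.4, -0.6, 3.8]
finger_gap: 0.0103
```

Contact came at TCP z = 0.0225 on the level's 0.050 top. The real fingertips are therefore about 27 mm behind the TCP, not 8 mm ahead, and I'll use that from now on. I'll open, descend around the bar and grip.

Request:
arm_command(
  translation=[
    [0,0,-0.4],
    [0,0,0],
    [0,0,0],
    [-0.08,0,0],
    [0,0,0.4],
    [0,0,0.4],
    [0,0,0.2],
    [0,0,0],
  ],
  roll=[0,0,0,0,0,0,0,0],
  claw=[60,60,60,60,60,60,60,60],
)

```text
time: 10.48
position: [0.4922, 0.2517, -0.0047]
tcp_rot: [[0.983, -0.184, 0.028], [-0.184, -0.983, 0.007], [0.026, -0.012, -1.0]]
force: [-0.1, 0.1, -1.2]
finger_gap: 0.0598
```

Request:
arm_command(
  translation=[
    [0,0,0],
    [0,0,0],
    [0,0,0],
    [0,0,0],
    [0,0,0],
    [0,0,0],
  ],
  roll=[0,0,0,0,0,0],
  claw=[10,10,10,10,10,10],
  force=30,
)

```text
time: 11.22
position: [0.4926, 0.2516, -0.0039]
tcp_rot: [[0.983, -0.184, 0.029], [-0.184, -0.983, 0.007], [0.027, -0.012, -1.0]]
force: [0.1, 0.2, -0.2]
finger_gap: 0.0238
```

Gripped with a 23.8 mm gap. I'll lift, carry it to the holder and turn.

Request:
arm_command(
  translation=[
    [0,0,-0.4],
    [0,0,-0.9],
    [0,0,-0.9],
    [0,0,-0.9],
    [0,0,-0.9],
    [0,0,-0.9],
    [0.28,0.9,0],
    [0.28,0.9,0],
    [0.28,0.9,0],
    [0.28,0.9,0],
  ],
  roll=[0,0,0,0,0,0,0,0,0,0],
  claw=[10,10,10,10,10,10,10,10,10,10],
)

```text
time: 12.48
position: [0.5031, 0.099, 0.2067]
tcp_rot: [[0.983, -0.179, 0.033], [-0.179, -0.984, 0.01], [0.031, -0.016, -0.999]]
force: [0.2, -0.1, -2.4]
finger_gap: 0.0238
```

Request:
arm_command(
  translation=[
    [0.28,0.9,0],
    [0.28,0.9,0],
    [0.28,0.9,0],
    [0.2,0.7,0],
    [0,0,0],
    [0,0,0],
    [0,0,0],
    [0,0,0],
    [0,0,0],
    [0,0,0],
  ],
  roll=[0,0,0,0,-1,-1,-1,-1,-1,-1],
  claw=[10,10,10,10,10,10,10,10,10,10],
)

```text
time: 13.72
position: [0.5165, -0.0494, 0.2149]
tcp_rot: [[0.937, 0.348, 0.038], [0.348, -0.937, 0.01], [0.04, 0.004, -0.999]]
force: [0.4, -0.8, -3.2]
finger_gap: 0.0238
```

Request:
arm_command(
  translation=[
    [0,0,0],
    [0,0,0],
    [0,0,0],
    [0,0,0],
    [0,0,0],
    [0,0,0],
    [0,0,0],
    [0,0,0],
    [0,0,0],
    [0,0,0],
  ],
  roll=[-1,-1,-1,-1,-1,-1,-1,-1,-1,-1],
  claw=[10,10,10,10,10,10,10,10,10,10],
)

```text
time: 14.98
position: [0.5124, -0.0479, 0.2235]
tcp_rot: [[0.306, 0.951, 0.042], [0.952, -0.307, 0.011], [0.024, 0.036, -0.999]]
force: [-0.3, 0.1, -2.4]
finger_gap: 0.0234
```

Request:
arm_command(
  translation=[
    [0,0,0],
    [0,0,0],
    [0,0,0],
    [0,0,0],
    [0,0,0],
  ],
  roll=[-1,-1,-1,0,0],
  claw=[10,10,10,10,10],
)

```text
time: 15.6
position: [0.5107, -0.0474, 0.2272]
tcp_rot: [[0.043, 0.998, 0.044], [0.999, -0.043, 0.012], [0.013, 0.043, -0.999]]
force: [0.3, -0.7, -3.0]
finger_gap: 0.024
```

The tilt drift is about 2.5°, which still fits the slot. I'll refine the holder pose.

```bash
python3 - <<'E'
from h import *
np.set_printoptions(precision=4,suppress=True)
w=snap('wrist');b=snap('top');a=snap('scene')
s=robot.sense();print(s['position'],s['joint_positions'])
for n,c in(('wrist',w),('top',b),('scene',a)):
  for t,z in [('holder',.08),('spring_end',.082),('foot_grip',.132)]:
    for r in nets.mark_of(n,t)[:2]: print(n,t,np.round(r['point'],1),round(r['score'],2),at(c,r['point'],z))
out=[]
H=np.array([.5265,-.0435,0]);f=np.radians(90.4);Y=np.array([np.cos(f),np.sin(f),0]);X=np.array([np.sin(f),-np.cos(f),0])
for c,(x0,y0,x1,y1),col in((w,(120,0,520,400),(255,0,0)),(a,(220,140,370,240),(255,0,0))):
    k=400/(x1-x0);im=cv2.resize(c['color'][y0:y1,x0:x1],None,fx=k,fy=k,interpolation=cv2.INTER_CUBIC)
    for sx in(-1,1):
        for yy in(-109,-68,68,109):
            q=(proj(c,H+X*sx*.024+Y*yy/1e3+[0,0,.111])-[x0,y0])*k;cv2.circle(im,tuple(int(v) for v in q),2,col,-1)
    for P in(H+[0,0,.08]+Y*.085,H-Y*.205+[0,0,.144]):
        q=(proj(c,P)-[x0,y0])*k;cv2.circle(im,tuple(int(v) for v in q),2,(255,255,0),-1)
    out.append(cv2.copyMakeBorder(im,0,max(0,400-im.shape[0]),0,0,0)[:400])
cv2.imwrite('pics/h1.png',np.hstack(out)[:,:,::-1])
E
```

```text
[ 0.5108 -0.0474  0.2269] [ -6.1694   6.3737 106.2901   1.0181  64.9376  -4.1533]
wrist foot_grip [340.2 366.5] 0.53 [ 0.5277 -0.2486  0.132 ]
top spring_end [332.3 194.6] 0.69 [0.5323 0.0504 0.082 ]
top foot_grip [436.8 196.6] 0.62 [ 0.5218 -0.2431  0.132 ]
scene holder [300.2 195.7] 0.78 [ 0.5254 -0.0478  0.08  ]
scene spring_end [314.  214.7] 0.88 [0.5447 0.051  0.082 ]
scene foot_grip [265.9 154.8] 0.66 [ 0.5291 -0.2385  0.132 ]
scene foot_grip [322.2 187.1] 0.27 [0.4799 0.0082 0.132 ]
```

View pics/h1.png

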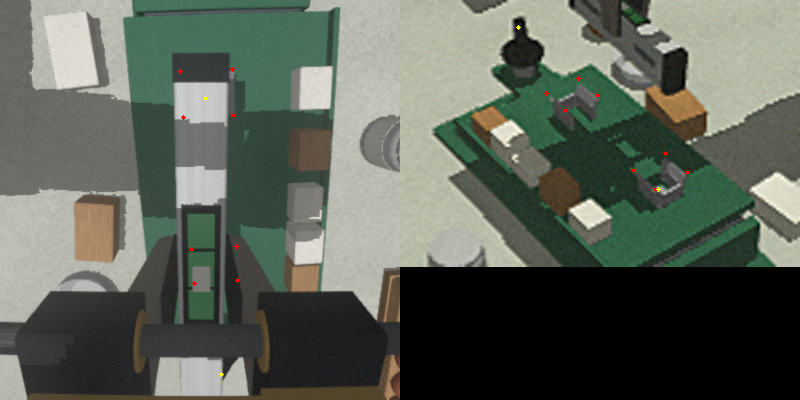

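```bash
python3 - <<'E'
from h import *
np.set_printoptions(precision=4,suppress=True)
w=np.load('w2.npy',allow_pickle=True).item()
print('w2 plunger',at(w,(559,122),.082))
b=snap('top');print('top plunger',at(b,(335.4,196.9),.082),'clips ends z.111',at(b,(327.2,196.2),.111),at(b,(403.4,195.9),.111),'foot',at(b,(436.8,195.3),.13))
cv2.imwrite('pics/z.png',cv2.resize(w['color'][70:180,510:640,::-1],None,fx=4,fy=4,interpolation=cv2.INTER_CUBIC))
E
```

```text
w2 plunger [0.5285 0.0441 0.082 ]
top plunger [0.5255 0.0414 0.082 ] clips ends z.111 [0.5266 0.0647 0.111 ] [ 0.5255 -0.1522  0.111 ] foot [ 0.5255 -0.2436  0.13  ]
```

Estimates agree on the holder at (0.527, −0.043) with the slot at about 90°. I'll align and descend to above the mouth.

Request:
arm_command(
  translation=[
    [0.06,0.24,0],
    [0,0,0.7],
    [0,0,0.8],
    [0,0,0.7],
    [0,0,0.2],
    [0,0,0],
  ],
  roll=[-0.54,0,0,0,0,0],
  claw=[10,10,10,10,10,10],
)

```text
time: 17.0
position: [0.5267, -0.0444, 0.1302]
tcp_rot: [[-0.007, 0.999, 0.046], [1.0, 0.007, 0.011], [0.011, 0.046, -0.999]]
force: [-0.1, 1.0, -2.7]
finger_gap: 0.0236
```

Request:
arm_command(
  translation=[
    [0.02,-0.06,0.2],
    [0,0,0.25],
    [0,0,0.25],
    [0,0,0.2],
    [0,0,0],
  ],
  roll=[0,0,0,0,0],
  claw=[10,10,10,10,10],
)

```text
time: 17.62
position: [0.5275, -0.0433, 0.094]
tcp_rot: [[-0.007, 0.999, 0.05], [1.0, 0.007, 0.011], [0.011, 0.05, -0.999]]
force: [-0.1, 0.5, -2.3]
finger_gap: 0.0238
```

Request:
arm_command(
  translation=[
    [0,-0.02,0.15],
    [0,0,0.15],
    [0,0,0.1],
    [0,0,0],
  ],
  roll=[0,0,0,0],
  claw=[10,10,10,10],
)

```text
time: 18.12
position: [0.5281, -0.0433, 0.0773]
tcp_rot: [[-0.007, 0.999, 0.051], [1.0, 0.007, 0.011], [0.01, 0.051, -0.999]]
force: [0.5, 0.7, -0.7]
finger_gap: 0.0237
```

The weight is now taken by the slot: the force went from −2.5 to −0.7 N at underside z ≈ 0.081. I'll release, rise and shift to the spring end while turning, so the camera can see the vial.

Request:
arm_command(
  translation=[
    [0,0,0],
    [0,0,0],
    [0,0,0],
    [0,0,-0.6],
    [0,0,-0.8],
    [0.5,0,0],
    [0.8,0,0],
    [0.6,0,0],
    [0.2,0,0],
    [0,0,0],
  ],
  roll=[0,0,0,0,0,0,0,0,0,1],
  claw=[45,45,45,45,45,45,0,0,0,0],
)

```text
time: 19.38
position: [0.5265, 0.0419, 0.1383]
tcp_rot: [[0.082, 0.995, 0.056], [0.997, -0.083, 0.011], [0.015, 0.055, -0.998]]
force: [0.1, 0.1, 0.5]
finger_gap: 0.0073
```

Request:
arm_command(
  translation=[
    [0,0,0],
    [0,0,0],
    [0,0,0],
    [0,0,0],
    [0,0,0],
    [0,0,0],
    [0,0,0],
    [0,0,0],
    [0,0,0],
    [0,0,0],
  ],
  roll=[1,1,1,1,1,1,1,1,1,1],
  claw=[0,0,0,0,0,0,0,0,0,0],
)

```text
time: 20.62
position: [0.5266, 0.0367, 0.1382]
tcp_rot: [[0.832, 0.552, 0.055], [0.552, -0.834, 0.008], [0.051, 0.024, -0.998]]
force: [-0.3, -0.6, 1.2]
finger_gap: 0.0009
```

Request:
arm_command(
  translation=[
    [0,0,0],
    [0,0,0],
    [0,0,0],
    [0,0,0],
    [0,0,0],
    [0,0,0],
    [0,0,0],
  ],
  roll=[1,1,1,1,1,1,0],
  claw=[0,0,0,0,0,0,0],
)

```text
time: 21.5
position: [0.5267, 0.0327, 0.1381]
tcp_rot: [[0.998, 0.043, 0.055], [0.043, -0.999, 0.007], [0.055, -0.004, -0.998]]
force: [-0.3, -0.5, -0.8]
finger_gap: 0.0007
```

```bash
python3 - <<'E'
from h import *
np.set_printoptions(precision=4,suppress=True)
w=snap('wrist')
s=robot.sense();print(s['time'],s['position'],s['joint_positions'],s['tcp_rot'])
np.save('w3.npy',w,allow_pickle=True)
cv2.imwrite('pics/p1.png',w['color'][:,:,::-1])
for n in['wrist']:
  for t,z in [('foot_grip',.144)]:
    for r in nets.mark_of(n,t)[:2]: print(n,t,np.round(r['point'],1),round(r['score'],2),at(w,r['point'],z))
E
```

```text
21.55 [0.5267 0.0328 0.1381] [  3.2401  12.9317 110.7144   0.2637  53.174   90.5653] [[ 0.9975  0.0441  0.0552]
 [ 0.0438 -0.999   0.0068]
 [ 0.0554 -0.0044 -0.9985]]
```

View pics/p1.png

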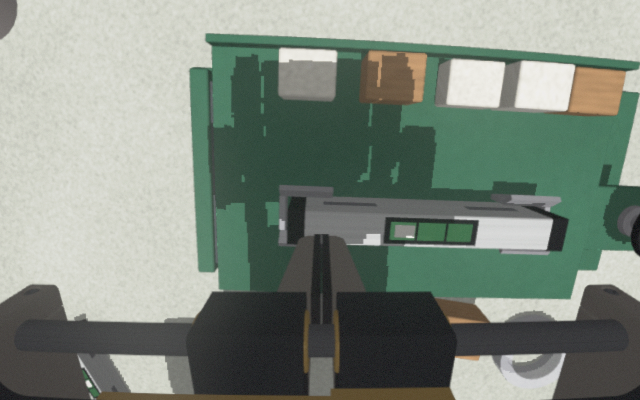

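The level is seated between both clips, with the vial at (431,231) and the bubble at (404,231), at the spring side and unpressed as expected. Now I'll press above the spring.

Request:
arm_command(
  translation=[
    [0,-0.24,0.2],
    [0,0,0.3],
    [0,0,0.2],
    [0,0,0],
  ],
  roll=[0,0,0,0],
  claw=[0,0,0,0],
)

```text
time: 22.1
position: [0.5273, 0.0434, 0.1075]
tcp_rot: [[0.997, 0.047, 0.054], [0.047, -0.999, 0.007], [0.054, -0.004, -0.999]]
force: [0.4, 0.5, -0.9]
finger_gap: 0.0003
```

Request:
arm_command(
  translation=[
    [0,0,0.05],
    [0,0,0.05],
    [0,0,0],
  ],
  roll=[0,0,0],
  claw=[0,0,0],
)

```text
time: 22.48
position: [0.5278, 0.0434, 0.1035]
tcp_rot: [[0.997, 0.047, 0.054], [0.047, -0.999, 0.007], [0.055, -0.004, -0.999]]
force: [0.0, -0.1, 1.0]
finger_gap: 0.0002
```

Request:
arm_command(
  translation=[
    [0,0,0.05],
    [0,0,0.04],
    [0,0,0],
  ],
  roll=[0,0,0],
  claw=[0,0,0],
)

```text
time: 22.85
position: [0.5286, 0.0435, 0.1015]
tcp_rot: [[0.997, 0.047, 0.056], [0.047, -0.999, 0.007], [0.056, -0.005, -0.998]]
force: [-1.1, 0.6, 2.3]
finger_gap: 0.0004
```

Request:
arm_command(
  translation=[
    [0,0,0.06],
    [0,0,0.05],
  ],
  roll=[0,0],
  claw=[0,0],
)

```text
time: 23.1
position: [0.5295, 0.0436, 0.101]
tcp_rot: [[0.997, 0.047, 0.057], [0.047, -0.999, 0.007], [0.057, -0.005, -0.998]]
force: [-11.0, -0.6, 31.6]
finger_gap: 0.0005
```

Request:
arm_command(
  translation=[
    [-0.01,0,-0.01],
  ],
  roll=[0],
  claw=[0],
)

```text
time: 23.22
position: [0.5294, 0.0435, 0.1024]
tcp_rot: [[0.997, 0.047, 0.058], [0.047, -0.999, 0.007], [0.058, -0.005, -0.998]]
force: [-0.9, -0.8, 1.0]
finger_gap: 0.0003
```

Request:
arm_command(
  translation=[
    [0,0,0.06],
  ],
  roll=[0],
  claw=[0],
)

```text
time: 23.35
position: [0.5296, 0.0436, 0.1009]
tcp_rot: [[0.997, 0.047, 0.058], [0.047, -0.999, 0.007], [0.059, -0.005, -0.998]]
force: [-11.0, 0.6, 32.1]
finger_gap: 0.0004
```

```bash
cat >> h.py <<'E'
def bub(c,rows=3):
    H=np.array([.527,-.043,.13]);ys=np.arange(-.034,.0341,.001);im=c['color'].astype(float)
    best=None
    for dx in(-.003,-.002,-.001,0,.001,.002,.003):
        pr=[]
        for y in ys:
            p=proj(c,H+[dx,y,0]).astype(np.float32)
            pr.append(cv2.getRectSubPix(c['color'],(1,1),(float(p[0]),float(p[1])))[0,0])
        pr=np.array(pr,float)
        print('%+.3f'%dx,' '.join('%d/%d'%(p[1],p[1]-p[0]) for p in pr[::2]))
E
python3 - <<'E'
from h import *
for k in range(3): c=snap('wrist');s=robot.sense();print(s['time'],s['position'],s['force'])
np.save('w4.npy',c,allow_pickle=True);bub(c)
E
```

```text
23.4 [0.52957736 0.04362846 0.10116814] [-8.32687315 -0.13537401 23.0060848 ]
23.45 [0.52965509 0.04363276 0.10123408] [-6.61789246 -0.28745447 20.9490176 ]
23.5 [0.52966292 0.04361357 0.10121215] [-8.43684863  0.08200453 20.43076879]
-0.003 223/1 223/0 92/1 48/1 115/46 119/49 118/49 118/49 121/51 121/51 119/49 120/49 106/39 95/35 122/48 117/47 117/48 119/48 118/48 119/49 120/39 124/36 119/35 77/15 125/39 124/40 124/35 120/46 120/48 119/48 122/49 122/48 66/18 45/3 92/2
-0.002 222/2 221/0 101/3 46/4 117/48 121/51 120/50 121/48 121/49 120/49 121/50 121/50 100/36 91/32 123/47 119/49 118/47 118/47 119/48 120/49 133/18 141/7 142/9 131/2 144/7 146/6 145/3 119/41 121/48 121/48 122/48 121/48 65/15 42/5 93/1
-0.001 221/0 222/1 94/2 47/2 118/47 120/50 121/50 119/48 121/49 121/50 120/49 121/48 101/37 87/30 121/48 120/47 118/49 120/50 120/49 119/49 140/13 149/0 148/1 148/-1 147/-1 149/2 149/0 123/36 121/46 122/48 122/48 122/49 66/18 43/5 96/2
+0.000 224/1 224/1 103/1 47/2 118/47 120/50 123/49 121/50 121/49 120/49 119/48 119/48 105/38 90/32 122/48 118/47 119/48 119/48 121/51 118/47 141/10 149/1 150/1 149/1 148/0 148/0 147/2 124/35 123/48 123/49 121/46 122/47 68/18 40/4 95/2
+0.001 225/1 224/2 103/2 46/1 119/48 121/48 120/47 121/51 120/48 119/48 120/49 121/49 108/41 92/31 121/49 119/49 121/48 119/49 119/48 119/50 139/11 151/2 149/0 148/1 149/1 148/1 148/-1 124/35 120/48 121/49 122/47 123/49 68/19 46/4 90/2
+0.002 225/1 224/1 117/2 49/1 119/47 119/48 122/49 121/50 121/49 121/49 120/50 120/49 102/38 88/29 122/48 117/48 118/49 120/49 121/49 119/49 137/17 149/0 149/0 148/0 149/0 149/1 149/0 121/35 121/48 121/48 121/49 122/47 65/14 48/5 91/2
+0.003 224/1 224/0 118/1 46/1 118/49 121/51 121/50 121/48 121/49 121/49 121/49 120/51 103/37 89/31 121/48 117/48 118/48 120/49 120/51 117/48 138/12 149/0 149/-1 150/0 149/1 149/1 149/0 122/36 123/49 121/48 121/47 121/47 63/15 44/4 94/1
```

Request:
arm_command(
  translation=[
    [0,0,0.015],
  ],
  roll=[0],
  claw=[0],
)

```text
time: 23.62
position: [0.5297, 0.0436, 0.1015]
tcp_rot: [[0.997, 0.047, 0.059], [0.047, -0.999, 0.007], [0.059, -0.005, -0.998]]
force: [-4.3, 0.5, 12.0]
finger_gap: 0.0003
```

```bash
cat >> h.py <<'E'
def bubble(c):
    """bubble centre minus line middle, mm along world +y (spring side +)"""
    H=np.array([.527,-.043,.13]);ys=np.arange(-.034,.0341,.00025)
    def prof(dxs):
        P=np.array([[proj(c,H+[dx,y,0]) for y in ys] for dx in dxs],np.float32)
        return cv2.remap(c['color'],P[...,0],P[...,1],cv2.INTER_LINEAR).astype(float).mean(0)
    p=prof((0,.001,.002));g=p[:,1]-p[:,0];inn=np.abs(ys-.0015)<.026
    pale=inn&(g<25)&(p[:,1]>115);bc=ys[pale].mean() if pale.any() else np.nan
    dark=inn&(p[:,1]<110)&~pale
    return round(bc*1e3,2),round(pale.sum()*.25,1),np.round(ys[dark]*1e3,1).tolist()
E
python3 - <<'E'
from h import *
for k in range(25):
    c=snap('wrist')
    if k%6==0: s=robot.sense();print(round(s['time'],2),s['position'].round(4) if hasattr(s['position'],'round') else s['position'],s['force'],bubble(c))
E
```

```text
23.68 [0.5297 0.0436 0.1014] [-4.71077264e+00 -9.39249466e-03  1.42028233e+01] (np.float64(12.13), np.float64(14.0), [-10.0, -9.7, -9.5, -9.2, -9.0, -8.7, -8.5, -8.2, -8.0, -7.7])
23.98 [0.5296 0.0436 0.1014] [-5.98569845  0.29831074 15.12198445] (np.float64(11.75), np.float64(14.2), [-10.0, -9.7, -9.5, -9.2, -9.0, -8.7, -8.5, -8.2, -8.0, -7.7])
24.27 [0.5296 0.0436 0.1013] [-6.06780468  0.04313138 14.65417642] (np.float64(11.63), np.float64(14.0), [-10.0, -9.7, -9.5, -9.2, -9.0, -8.7, -8.5, -8.2, -8.0, -7.7])
24.57 [0.5296 0.0436 0.1014] [-5.99255079  0.37370441 14.99237812] (np.float64(11.88), np.float64(14.0), [-10.0, -9.7, -9.5, -9.2, -9.0, -8.7, -8.5, -8.2, -8.0, -7.7])
24.88 [0.5296 0.0436 0.1014] [-5.97146493 -0.07357744 15.96468978] (np.float64(11.88), np.float64(14.0), [-10.0, -9.7, -9.5, -9.2, -9.0, -8.7, -8.5, -8.2, -8.0, -7.7])
```

Pressed and settled: the bubble centre is 11.8 mm and the line middle about 1.6 mm, so it is 10.2 mm towards the spring. That calls for about 1.2 rad (70°) clockwise. I'll go above the foot.

Request:
arm_command(
  translation=[
    [0,0,-0.5],
    [0,0,-0.9],
    [-0.05,0.9,-0.1],
    [-0.05,0.9,0],
    [-0.05,0.9,0],
    [-0.05,0.9,0],
    [-0.05,0.9,0],
    [-0.05,0.9,0],
    [-0.05,0.9,0],
    [0,0.6,0],
  ],
  roll=[0,0,0,0,0,0,0,0,0,0],
  claw=[0,0,0,60,60,60,60,60,60,60],
)

```text
time: 26.12
position: [0.5257, -0.2409, 0.1573]
tcp_rot: [[0.997, 0.051, 0.059], [0.051, -0.999, 0.007], [0.059, -0.004, -0.998]]
force: [0.9, -0.5, -0.1]
finger_gap: 0.06
```

Request:
arm_command(
  translation=[
    [0,0,0],
  ],
  roll=[0],
  claw=[60],
)

```text
time: 26.25
position: [0.5256, -0.2423, 0.1567]
tcp_rot: [[0.997, 0.049, 0.058], [0.049, -0.999, 0.006], [0.059, -0.004, -0.998]]
force: [-0.2, -0.2, 0.6]
finger_gap: 0.0598
```

```bash
python3 - <<'E'
from h import *
np.set_printoptions(precision=4,suppress=True)
w=snap('wrist');s=robot.sense();print(s['time'],s['position'],s['tcp_rot'],s['joint_positions'],bubble(w))
for t in('mark_of',):
  for r in nets.mark_of('wrist','foot_grip')[:3]: print(r['point'],r['score'],at(w,r['point'],.132))
for r in nets.cut_out('wrist','foot_grip')[:2]: print(r['score'],r['extent'])
R=np.array(s['tcp_rot']);p=np.array(s['position'])
im=cv2.resize(w['color'][100:330,180:460],None,fx=2.5,fy=2.5,interpolation=cv2.INTER_CUBIC);im=np.clip(im.astype(float)*1.5,0,255).astype(np.uint8)
F=np.array([.527,-.2478,.144])
for P,cl in((F,(255,0,0)),(p+R@[0,0,-.0275],(255,255,0))):
    q=(proj(w,P)-[180,100])*2.5;cv2.circle(im,tuple(int(v) for v in q),4,cl,-1)
cv2.imwrite('pics/f1.png',im[:,:,::-1]);np.save('w5.npy',w,allow_pickle=True)
E
```

```text
26.3 [ 0.5254 -0.2414  0.1566] [[ 0.9971  0.0494  0.0578]
 [ 0.0491 -0.9988  0.007 ]
 [ 0.058  -0.0042 -0.9983]] [-26.0393  16.2384 103.4922   2.1515  57.4873  60.0231] (np.float64(16.88), np.float64(15.5), [-24.5, -24.2, -24.0, -23.7, -23.5, -23.2, -23.0, -22.7, -22.5, -22.2, -22.0, -21.7, -21.5, -21.2, -21.0, -20.7, -20.5, -20.2, -20.0, -19.7, -19.5, -19.2, -19.0, -18.7, -18.5, -18.2, -18.0, -17.7, -17.5, -17.2, -17.0, -16.7, -16.5, -16.2, -16.0, -15.7, -15.5, -15.2, -15.0, -14.7, -14.5, -14.2, -14.0, -13.7, -13.5, -13.2, -13.0, -12.7, -12.5, -12.2, -12.0, -11.7, -11.5, -11.2, -11.0, -10.7, -10.5, -10.2, -10.0, -9.7, -9.5, -9.2, -9.0, -8.7, -8.5, -8.2, -8.0, -7.7, -7.5, -7.2, -7.0, -6.7, -6.5, -6.2, -6.0, -5.7, -5.5, -5.2, -5.0, -4.7, -4.5, -4.2, -4.0, -3.7, -3.5, -3.2, -3.0, -2.7, -2.5, -2.2, -2.0, -1.7, -1.5, -1.2, -1.0, -0.7, -0.5, -0.2, 0.0, 0.3, 0.5, 0.8, 1.0, 1.3, 1.5, 1.8, 2.0, 2.3, 2.5, 2.8, 3.0, 3.3, 3.5, 3.8, 4.0, 4.3, 4.5, 4.8, 5.0, 5.3, 5.5, 5.8, 6.0, 6.3, 6.5, 6.8, 7.0, 7.3, 7.5, 7.8, 8.0, 8.3, 8.5, 8.8, 9.0, 25.5, 25.8, 26.0, 26.3, 26.5, 26.8, 27.0, 27.3])
[329.2, 218.7] 0.74 [ 0.528  -0.2481  0.132 ]
0.55 [293.1, 177.1, 364.1, 248.2]
0.15 [0.0, 30.7, 363.7, 276.3]
```

View pics/f1.png

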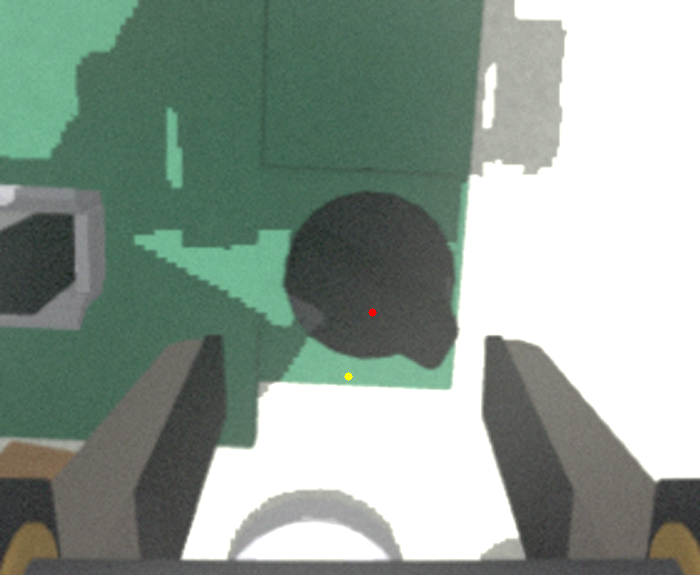

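The disc is at crop (370,275), and the bar's end protrudes at the lower right, crop (445,350). I'll use the last picture for a contrast-stretched crop with a candidate bar outline.

```bash
python3 - <<'E'
from h import *
w=np.load('w5.npy',allow_pickle=True).item()
F=np.array([.5275,-.248,.144])
for z in(.112,.128,.144):
  for p in((445,350),(457,330),(436,367)):
    d=at(w,(180+p[0]/2.5,100+p[1]/2.5),z)-F;print(z,p,np.round(d[:2]*1e3,1),round(np.degrees(np.arctan2(d[1],d[0])),1),round(np.hypot(*d[:2])*1e3,1))
x0,y0,x1,y1=280,165,375,258
g=cv2.bilateralFilter(cv2.cvtColor(w['color'],cv2.COLOR_RGB2GRAY)[y0:y1,x0:x1],5,12,3).astype(float)
print(np.percentile(g,[1,10,30,50,70]))
k=6;im=cv2.resize(np.clip((g-10)*5,0,255).astype(np.uint8),None,fx=k,fy=k,interpolation=cv2.INTER_CUBIC);im=cv2.cvtColor(im,cv2.COLOR_GRAY2RGB)
def poly(an,col,z):
    a=np.radians(an);u=np.array([np.cos(a),np.sin(a),0]);v=np.array([-u[1],u[0],0])
    P=[(proj(w,F+[0,0,z-.144]+u*sx*.026+v*sy*.008)-[x0,y0])*k for sx,sy in((1,1),(1,-1),(-1,-1),(-1,1))]
    cv2.polylines(im,[np.int32(P)],True,col,1)
poly(-135,(255,0,0),.144);poly(-120,(255,255,0),.144)
cv2.imwrite('pics/f2.png',im[:,:,::-1])
E
```

```text
0.112 (445, 350) [-22.1 -25.2] -131.2 33.5
0.112 (457, 330) [-15.1 -28.6] -117.8 32.3
0.112 (436, 367) [-28.1 -22.7] -141.0 36.1
0.128 (445, 350) [-16.3 -23. ] -125.3 28.2
0.128 (457, 330) [ -9.8 -26.2] -110.5 27.9
0.128 (436, 367) [-21.9 -20.7] -136.7 30.2
0.144 (445, 350) [-10.6 -20.8] -116.9 23.4
0.144 (457, 330) [ -4.5 -23.8] -100.7 24.2
0.144 (436, 367) [-15.8 -18.7] -130.2 24.5
[36. 41. 51. 62. 95.]
```

View pics/f2.png

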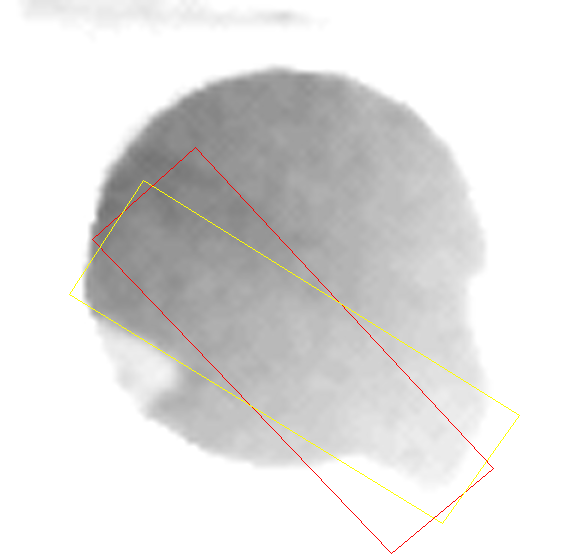

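```bash
python3 - <<'E'
from h import *
w=np.load('w5.npy',allow_pickle=True).item()
c=lambda u,v,z=.110:at(w,(280+u/6,165+v/6),z).round(4)
print('disc centre',(c(85,267)+c(487,267))/2,(c(286,68)+c(286,466))/2,c(85,267),c(487,267),c(286,68),c(286,466))
print('bar corners',c(488,400,.144),c(442,488,.144))
E
```

```text
disc centre [ 0.5292  -0.24735  0.11   ] [ 0.52855 -0.24735  0.11   ] [ 0.5279 -0.2206  0.11  ] [ 0.5305 -0.2741  0.11  ] [ 0.5559 -0.2459  0.11  ] [ 0.5012 -0.2488  0.11  ]
bar corners [ 0.5232 -0.2707  0.144 ] [ 0.512  -0.2661  0.144 ]
```

Request:
arm_command(
  translation=[
    [0,0,0],
    [0,0,0],
    [0,0,0],
    [0,0,0],
    [0,0,0],
    [0,0,0],
    [0,0,0],
    [0,0,0],
    [0,0,0],
    [0,0,0],
  ],
  roll=[-1,-1,-1,-1,-1,-1,-1,-1,-1,-1],
  claw=[60,60,60,60,60,60,60,60,60,60],
)

```text
time: 27.65
position: [0.5257, -0.2273, 0.1566]
tcp_rot: [[0.569, 0.821, 0.057], [0.822, -0.57, 0.01], [0.041, 0.041, -0.998]]
force: [0.3, -0.4, 0.2]
finger_gap: 0.06
```

Request:
arm_command(
  translation=[
    [0,0,0],
    [0,0,0],
    [-0.43,0.34,0],
    [0,0,0.3],
    [0,0,0.3],
    [0,0,0.1],
    [0,0,0],
  ],
  roll=[-0.7,-0.56,0,0,0,0,0],
  claw=[60,60,60,60,60,60,60],
)

```text
time: 28.52
position: [0.5313, -0.245, 0.1256]
tcp_rot: [[0.469, 0.881, 0.055], [0.882, -0.47, 0.012], [0.037, 0.043, -0.998]]
force: [-0.0, -0.9, 1.5]
finger_gap: 0.0599
```

Request:
arm_command(
  translation=[
    [-0.08,-0.03,0.2],
    [0,0,0.3],
    [0,0,0.3],
    [0,0,0.08],
    [0,0,0],
  ],
  roll=[0,0,0,0,0],
  claw=[60,60,60,60,60],
)

```text
time: 29.15
position: [0.5305, -0.2468, 0.0877]
tcp_rot: [[0.469, 0.881, 0.055], [0.882, -0.47, 0.012], [0.037, 0.043, -0.998]]
force: [0.2, 1.3, 0.4]
finger_gap: 0.0599
```

Request:
arm_command(
  translation=[
    [0,0,0],
    [0,0,0],
    [0,0,0],
    [0,0,0],
    [0,0,0],
  ],
  roll=[0,0,0,0,0],
  claw=[5,5,5,5,5],
  force=30,
)

```text
time: 29.78
position: [0.5297, -0.2463, 0.0885]
tcp_rot: [[0.469, 0.882, 0.054], [0.883, -0.47, 0.013], [0.037, 0.041, -0.998]]
force: [-3.9, 2.3, 1.8]
finger_gap: 0.0164
```

Request:
arm_command(
  translation=[
    [0,0,0],
    [0,0,0],
    [0,0,0],
    [0,0,0],
    [0,0,0],
  ],
  roll=[1,1,1,1,1],
  claw=[5,5,5,5,5],
)

```text
time: 30.4
position: [0.5298, -0.2465, 0.0886]
tcp_rot: [[0.804, 0.592, 0.054], [0.592, -0.806, 0.012], [0.05, 0.022, -0.998]]
force: [0.8, 0.9, -0.4]
finger_gap: 0.0158
```

Request:
arm_command(
  translation=[
    [0,0,0],
    [0,0,0],
    [0,0,0],
    [0,0,0],
    [0,0,0],
    [0,0,0],
    [0,0,0],
    [0,0,0],
    [0,0,0],
    [0,0,0],
  ],
  roll=[1,1,1,1,1,1,1,1,0.6,0],
  claw=[5,5,5,5,5,5,5,5,5,5],
)

```text
time: 31.65
position: [0.53, -0.2473, 0.0886]
tcp_rot: [[0.989, -0.135, 0.053], [-0.136, -0.991, 0.009], [0.051, -0.016, -0.999]]
force: [-0.3, 1.3, -0.9]
finger_gap: 0.0157
```

Request:
arm_command(
  translation=[
    [0,0,0],
    [0,0,0],
    [0,0,0],
    [0,0,-0.6],
    [0,0,-0.9],
    [-0.12,-0.9,-0.2],
    [-0.12,-0.9,0],
    [-0.12,-0.9,0],
    [-0.12,-0.9,0],
    [-0.12,-0.9,0],
  ],
  roll=[0,0,0,0,0,0,0,0,0,0],
  claw=[45,45,45,45,45,0,0,0,0,0],
)

```text
time: 32.9
position: [0.5273, -0.064, 0.1612]
tcp_rot: [[0.989, -0.137, 0.056], [-0.138, -0.99, 0.009], [0.054, -0.016, -0.998]]
force: [1.0, 0.5, -0.2]
finger_gap: 0.0003
```

Request:
arm_command(
  translation=[
    [-0.12,-0.9,0],
    [-0.12,-0.9,0],
    [-0.12,-0.6,0],
    [0,0,0],
  ],
  roll=[0,0,0,0],
  claw=[0,0,0,0],
)

```text
time: 33.4
position: [0.526, 0.0382, 0.1626]
tcp_rot: [[0.989, -0.133, 0.057], [-0.134, -0.991, 0.009], [0.055, -0.017, -0.998]]
force: [0.5, -0.2, -0.0]
finger_gap: 0.0004
```

Request:
arm_command(
  translation=[
    [-0.03,-0.11,0.3],
    [0,0,0.5],
    [0,0,0.4],
    [0,0,0.1],
    [0,0,0],
  ],
  roll=[0,0,0,0,0],
  claw=[0,0,0,0,0],
)

```text
time: 34.02
position: [0.5283, 0.0406, 0.1072]
tcp_rot: [[0.989, -0.136, 0.056], [-0.136, -0.991, 0.008], [0.055, -0.016, -0.998]]
force: [-0.4, -0.0, -0.3]
finger_gap: 0.0001
```

Request:
arm_command(
  translation=[
    [0,-0.06,0.04],
    [0,0,0.04],
    [0,0,0.02],
    [0,0,0],
  ],
  roll=[0,0,0,0],
  claw=[0,0,0,0],
)

```text
time: 34.52
position: [0.5299, 0.0432, 0.1044]
tcp_rot: [[0.989, -0.136, 0.058], [-0.137, -0.991, 0.009], [0.057, -0.017, -0.998]]
force: [-0.5, -0.0, 0.6]
finger_gap: 0.0003
```

Request:
arm_command(
  translation=[
    [-0.02,0,0.04],
    [0,0,0.03],
    [0,0,0.03],
  ],
  roll=[0,0,0],
  claw=[0,0,0],
)

```text
time: 34.9
position: [0.5302, 0.0436, 0.1025]
tcp_rot: [[0.989, -0.136, 0.061], [-0.137, -0.991, 0.009], [0.059, -0.017, -0.998]]
force: [-6.6, -0.8, 21.3]
finger_gap: 0.0008
```

Request:
arm_command(
  translation=[
    [0,0,0.003],
  ],
  roll=[0],
  claw=[0],
)

```text
time: 35.02
position: [0.5304, 0.0436, 0.103]
tcp_rot: [[0.989, -0.136, 0.061], [-0.137, -0.991, 0.009], [0.059, -0.017, -0.998]]
force: [-1.1, -0.3, 3.8]
finger_gap: 0.0001
```

```bash
python3 - <<'E'
from h import *
for k in range(34):
    c=snap('wrist')
    if k%8==1: s=robot.sense();print(round(s['time'],2),s['position'],s['force'],bubble(c))
np.save('w6.npy',c,allow_pickle=True);bub(c)
E
```

```text
35.12 [0.53021473 0.04358501 0.10275669] [-2.51499510e+00 -2.02277037e-03  8.60291082e+00] (np.float64(4.25), np.float64(14.2), [-10.7, -10.5, -10.2, -10.0, -9.7, -9.5, -9.2, -9.0, -8.7, 11.5, 11.8, 12.0])
35.52 [0.53012902 0.04357365 0.10273094] [-2.74889605 -0.81512138  8.71371184] (np.float64(1.75), np.float64(14.2), [-10.7, -10.5, -10.2, -10.0, -9.7, -9.5, -9.2, -9.0, -8.7, 10.0, 10.3, 10.5, 10.8, 11.0, 11.3, 11.5, 11.8, 12.0, 12.3])
35.92 [0.53010541 0.04358387 0.1027072 ] [-3.73302157 -1.00413429  8.74789319] (np.float64(1.13), np.float64(14.5), [-10.7, -10.5, -10.2, -10.0, -9.7, -9.5, -9.2, -9.0, -8.7, 10.0, 10.3, 10.5, 10.8, 11.0, 11.3, 11.5, 11.8, 12.0, 12.3])
36.33 [0.53012093 0.04358304 0.10272059] [-2.77325244 -0.36138735  7.7823408 ] (np.float64(1.13), np.float64(14.5), [-10.7, -10.5, -10.2, -10.0, -9.7, -9.5, -9.2, -9.0, -8.7, -8.5, 10.0, 10.3, 10.5, 10.8, 11.0, 11.3, 11.5, 11.8, 12.0, 12.3])
36.73 [0.53014447 0.04358464 0.10273186] [-3.10946626  0.35393377  8.71093649] (np.float64(1.25), np.float64(14.2), [-10.7, -10.5, -10.2, -10.0, -9.7, -9.5, -9.2, -9.0, -8.7, -8.5,
[... 1013 characters left out ...]
6/0 178/1 52/4 98/32 122/47 123/49 124/49 125/49 124/50 125/49 126/48 126/48 64/12 123/49 161/32 155/1 150/0 150/-1 153/0 151/0 152/0 142/9 110/43 98/36 125/49 127/50 128/49 126/47 129/49 126/48 128/48 127/47 71/18 47/5 100/2
+0.002 225/1 179/1 52/0 98/33 123/47 122/48 125/51 123/49 126/50 123/47 123/49 126/50 66/10 123/47 160/29 154/0 151/-1 150/-1 151/-1 151/0 150/-1 141/8 109/42 91/32 126/47 128/50 128/50 126/50 127/49 126/47 128/48 129/49 70/18 47/5 103/1
+0.003 224/1 179/2 54/2 97/32 122/47 124/48 124/51 124/51 126/49 125/49 125/49 124/48 65/10 123/48 160/29 156/0 151/-1 150/-1 150/0 151/0 150/-1 141/7 109/42 91/33 128/50 127/49 128/50 127/48 129/49 128/49 128/48 129/50 70/17 48/1 108/2
```

Settled while pressed at 8.7 N: the bubble centre is at 1.2 mm and the line middle at about 0.9 mm, so it is centred to roughly 0.3 mm. I'll hand in while still pressing.

```bash
python3 - <<'E'
from h import *
c=snap('wrist');s=robot.sense();print(s['time'],s['force'],bubble(c)[:2]);print(robot.finish_job())
E
```

```text
36.775 [-3.32181093 -0.23983995  7.77095415] (np.float64(1.38), np.float64(14.5))
the job is handed in; nothing more can be done
None
```

I slid the 200 mm level into the slotted holder, turned the black foot about 70° clockwise, and handed the job in at 36.8 s while still pressing the level down.

**First reading:** with the level pressed, the bubble had settled about 10 mm towards the spring end, which set how far to turn the foot.

**Last check:** the press was about 8 N. The bubble was settled and centred to within about 0.5 mm of the middle of the lines: bubble centre 1.2–1.4 mm, middle of the lines about 0.9 mm.

**What did not match or went wrong:**
- **Fingertips:** they sit about 27 mm behind the tool point, not 8 mm ahead as stated. My first grasp closed on nothing, so I found their true height by a light touch on the level's top and used that from then on.
- **Tool tilt:** the tool leaned gradually to about 3.4° over the moves. It did not stop the fit or the press.
- **Press force:** it briefly reached about 32 N twice during the first press, and about 21 N during the second, before I eased it back. The first bubble reading was taken at about 15 N, over the 5 to 12 N asked for.
- **Other goods:** I did not touch them knowingly, but I made no separate check of their positions at the end.

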